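Hold the service button of a transmitter down with a screwdriver

ROBOT

A 7-joint arm with a two-finger parallel gripper is mounted at the origin on a cart in front of the work surface, level with it; the furniture and walls round the work are solid. World frame = base frame: x ahead of the robot, y to its left, z up, the work surface at z = 0. Lengths are in m, angles in rad, forces in N, time in s.
With the tool pointing down it reaches from about 0.4 to 0.85 m from the base axis. Payload 4.5 kg.
Tool frame: the origin (TCP) lies between the finger pads; the fingertips stand 11 mm ahead of it and the grasp point (between the pads) lies 8 mm behind it; z points along the fingers, y is the line along which they close (so a half turn about z gives the same grasp; the last joint's range is limited). The gripper opens to 88 mm and grips with 3 to 60 N. Pads are 18 mm wide; open, the fingers measure 123 mm over their backs; the gripper's body (75 mm by 187 mm) begins 45 mm behind the grasp point.
Start: joints at [-1.091, 0.689, -0.195, 1.565, 0.157, 0.902, -0.215], TCP at [0.269, 0.564, 0.25] pointing down, gripper open.
Joint ranges: [-3.01, 3.01], [-0.46, 2.08], [-1.47, 1.51], [0.13, 2.56], [-1, 4.14], [0.04, 2.09], [-2.66, 2.66]. Speed limits (rad/s): [2.57, 2.57, 3.14, 3.14, 3.14, 3.14, 3.14].

INTERFACE

Orientations are given as a rotation vector (axis times angle).
In Python, from rig import bot gives the robot as it stands.
- The arm moves only by the shell command python3 inch.py 'ROWS' [OPENING] [FORCE]. ROWS is a JSON list of rows, 1 to 5 of them, each an object with the fields dx, dy, dz (the shift in fractions of the full range, 1 being 0.3 m), ax, ay, az (a rotation vector in parts of the range, where 1.0 means pi rad); a field left out counts as zero; each row is the pose to reach, as a shift and turn from the pose commanded when the command began, along the tool's axes at that moment; what a row does not reach only later rows make up. A row lasts 1/10 s, in which the tool goes at most 0.05 m and 0.15 rad, less where a joint would pass 70% of its speed; a pose out of reach is approached as far as the arm can. OPENING is the finger opening in m, set as the command begins (- or left out keeps the last). The fingers move at their own pace and stop on an object; FORCE is the grip in N (left out, the last holds). Time passes only in rows, so rows that do not move let the fingers close. It prints the time, the measured TCP pose, the force, the opening and the grip force at its end. Input that does not fit is refused with a message, and nothing moves.
- bot.state(): the state, without advancing time (a new reading comes with each control period).
- bot.get_image(name): name is "side" or "top" or "wrist"; returns the picture (480x640x3 uint8, red, green, blue); there is no depth.
- bot.calibration(name): a dict with "vfov" (degrees; the focal length in pixels is half the picture's height over the tangent of half this angle, whatever the lens; pixels are square), "cx", "cy" (the principal point, pixels), "world_from_camera" (4x4, takes a point from camera to world coordinates). Camera axes: x right, y up, looking along -z (the intrinsics and any distortion apply to the point x, -y, -z); pixel columns grow to the right and rows downward; lengths in m; the calibration is good to about 2 mm. A picture is of the moment at which its call begins: read the wrist's pose just before it. calibration takes no time and is no camera call; for the wrist camera it gives the pose at the moment of the call.
- bot.finish_job(): hands the job in; it is judged then, once.
The state is a dict: "time": time; "joint_positions": joint angles; "dq": joint speeds; "effort": joint torques, N m; "tool_pos": TCP position; "tool_rot": TCP orientation; "contact_force": force on the tool from outside, world axes, zero at the start; "torque": the same for the moment, N m; "finger_gap": finger opening in m; "grasp_force": force on a finger pad.
Only numpy, scipy, OpenCV 4.12 (cv2) and the standard library are available. Lean on these libraries where they do the work, as an engineer would, in place of code of your own. Each camera call takes 0.05 s, during which the arm holds its last target. There are 200 camera calls.

TASK

Take the red screwdriver out of its wooden stand, get its blade under the front tab of the white transmitter's blue cover and swing the cover fully open with the screwdriver, never touching the cover with the gripper. Then hold the screwdriver upright with its tip on the middle of the orange button (not the green one) and press it lightly, about half way down without bottoming it. Finish like that, still holding the screwdriver on the button, and leave the other things on the bench alone.

Things in the scene. Friction and masses are not known exactly. Their poses are not given: they have to be found in the camera images.
- screwdriver: Red screwdriver, 201 mm long, about 70 g, standing handle up in the stand's middle hole. +y runs along it from blade to handle end (up at the start). Round handle 22 mm thick, the uppermost 92 mm; below it a steel shank 6 mm thick, ending in a flat blade 5 mm wide, 2 mm thick. Origin: mid-length, 10.5 mm off the long axis
- blade_tip (a point): End of the screwdriver's blade, on its long axis; axes as screwdriver (its +y points to the handle). The handle begins 108 mm from here and ends 201 mm from here
- handle_grip (a point): Point on the screwdriver's long axis in the handle, 160.5 mm from the blade tip and 40 mm from the handle's end: a good place to grip
- stand: Light wooden block 50 (x) x 120 (y) x 60 mm high, fixed, with three 8 mm holes 36 mm apart along its y, 56 mm deep; the screwdriver stands in the middle one, its two neighbours are empty. Origin: centre of the underside
- transmitter: White box fixed to the bench, 100 (x) x 110 (y) x 60 mm high, blue hinged cover on top. Origin: centre of the underside; -x is the front, where the cover's tab sticks out, the hinge is along +x. Under the cover a panel 46 mm above the bench within a rim 4 mm thick, 60 mm high; orange button (wide orange ring) at x -4, y +26 mm, green one at x -4, y -26 mm
- cover (a joint): Angle of the blue cover (rad): 0 shut, up to 1.95 fully open (leaning back). Its stiff hinge (0.045 N m of friction, about 0.7 N at the tab with its weight) keeps it where it is left. Plate 102 x 110 x 4 mm, underside 60.5 mm above the bench when shut, with a tab 40 mm wide, 4 mm thick, that sticks out 19 mm in front of the box
- cover_tab (a point): Middle of the lower front edge of the tab, 121 mm from the hinge line; free space below it down to the bench (60 mm)
- cover_hinge (a point): Middle of the hinge line, 62.5 mm above the bench; the hinge line runs along this point's y axis, the shut cover along its -x. The point is fixed to the box and does not turn with the cover
- orange_button (a joint): Travel of the orange button (m): 0 up, 0.008 bottomed; goes straight down. Spring: starts to move at 1.5 N, 3.5 N at half travel, 5.5 N at the bottom
- orange_spot (a point): Centre of the flat top face of the orange button, 17 mm across, 9 mm high; 55 mm above the bench when up; moves with the button
- green_button (a joint): Travel of the green button (m), same spring; not to be pressed
- mouse: black computer mouse, 104x60x33 mm; a bystander. Origin: centre of the underside
- usb_stick: blue memory stick, 18x51x8 mm; a bystander. Origin: centre of the underside
- blue_bin: small blue parts bin, 66x95x45 mm; a bystander. Origin: centre of the underside
- cup: clear sample cup, 60 mm across, 64 mm high; a bystander. Origin: centre of the underside
- housing: die-cast grey test part, 48x64x39 mm; a bystander. Origin: centre of the underside
- tape: roll of black tape, 58 mm across, 19 mm high; a bystander. Origin: centre of the underside
- watch: round dark stopwatch, 65x58x17 mm; a bystander. Origin: centre of the underside
- fitting: silver hose fitting standing on its thread, 21x18x43 mm; a bystander. Origin: centre of the underside

How it is judged:
On the way, in this order (a step that is already met when the one before it is completed fails the run):
1. the screwdriver is drawn out of the stand (height (world z) of blade_tip above 0.065 m and contact force between the fingers and screwdriver above 1 N), for 0.1 s.
2. the screwdriver lifts the cover (value of joint cover above 0.25 rad and contact force between screwdriver and cover above 0.05 N), for 0.03 s.
3. the cover stands open, past 1.4 rad (value of joint cover above 1.4 rad), for 0.2 s.
At the end, for the whole second after the job is handed in: The cover is open past 1.4 rad; the gripper holds the screwdriver still and upright within 0.15 rad, its tip within 6 mm of the middle of the orange button, which it presses with 1 to 8 N to between 1.5 and 7 mm of its 8 mm travel (value of joint cover above 1.4 rad and horizontal distance between blade_tip and orange_spot below 0.006 m and angle between blade_tip's own y axis and vertical below 0.15 rad and value of joint orange_button between 0.0015 and 0.007 m and contact force between screwdriver and orange_button between 1 and 8 N and contact force between the fingers and screwdriver above 1 N and linear speed of screwdriver below 0.02 m/s); the arm keeps its last pose, push and grip.
It fails at once if the robot itself (arm or gripper) touches the cover (contact force between any of the arm, the fingers and cover above 0.5 N).
It fails at once if the orange button is pressed with more than 20 N (contact force between screwdriver and orange_button above 20 N).
It fails at once if the green button is pressed in more than 1.5 mm (value of joint green_button above 0.0015 m).
It fails at once if a bystander is moved more than 30 mm (distance of any of mouse, usb_stick, blue_bin, cup, housing, tape, watch, fitting from where it was at the start of the episode above 0.03 m).
It also fails if it takes over 54 s, if anything falls off the work surface, if the arm or the gripper's body presses on something with over 40 N, if the wrist force passes 120 N, or if a joint passes its speed limit or range.

## Working session

There is one attempt and no reset: what is moved stays moved. The work goes in short steps, Python scripts to look and compute and a shell command to move; the robot and the scene stay as the last step left them, time stands still between calls to the robot, and variables do not carry over. Pictures are saved under pics/ and viewed, at most 10 in all, crops included, and the job is handed in when it is done.

```bash
ls; mkdir -p pics
python3 - <<'E'
from rig import bot
import cv2,json
s=bot.state();print({k:(v.tolist() if hasattr(v,'tolist') else v) for k,v in s.items()})
for n in("side","top"):
    im=bot.get_image(n);cv2.imwrite(f"pics/{n}0.png",cv2.cvtColor(im,cv2.COLOR_RGB2BGR))
for n in("side","top","wrist"):print(n,bot.calibration(n))
E
```

```text
inch.py
pics
rig.py
{'time': 0.0, 'joint_positions': [-1.0911808462699455, 0.6900050663939682, -0.19453492643712073, 1.566342063471196, 0.15730502080960654, 0.9024727269861235, -0.2151158113705646], 'dq': [0.0004309644562934496, -0.001637703399282731, 0.002206773278378823, -0.0004934774435291511, 0.0014373044843571027, -0.00023271894658315987, 0.00099877635750498], 'effort': [0.0009205085734720342, -52.756115198135376, -1.2661639228463173, -15.342457294464111, -0.052502750186249614, 0.006542942865053192, 0.00016731310097384267], 'tool_pos': [0.26926709589181197, 0.5633482586425304, 0.24889790225727434], 'tool_rot': [-0.6943019309819302, -3.063612680840784, 0.002843988039399949], 'contact_force': [-0.2787962275067385, 0.42893946710513586, 0.39030021868796133], 'torque': [-0.0038343041902422982, 0.021194222585456314, 0.00954628010795334], 'grasp_force': 0.0, 'finger_gap': 0.08834297389467814}
side {'vfov': 56.681414950811906, 'cx': 320.3812572351897, 'cy': 244.7592670964239, 'world_from_camera': array([[ 0.98847875,  0.05136835, -0.14237642,  0.40608681],
       [-0.14897727,  0.496427
[... 156 characters left out ...]
op {'vfov': 50.928467615281775, 'cx': 312.0455753749531, 'cy': 238.4354255905234, 'world_from_camera': array([[-0.00884548,  0.98342956, -0.18107474,  0.33617948],
       [-0.99994648, -0.00967073, -0.0036751 , -0.01531896],
       [-0.00536533,  0.18103254,  0.98346247,  1.41646476],
       [ 0.        ,  0.        ,  0.        ,  1.        ]])}
wrist {'vfov': 70.46482517190614, 'cx': 323.7754657468249, 'cy': 241.70155577374152, 'world_from_camera': array([[ 0.43092398, -0.85570372, -0.28648853,  0.19468075],
       [ 0.90238646,  0.40800011,  0.1386888 ,  0.5999866 ],
       [-0.00178917, -0.3182877 ,  0.94799248,  0.38415446],
       [ 0.        ,  0.        ,  0.        ,  1.        ]])}
```

View pics/side0.png

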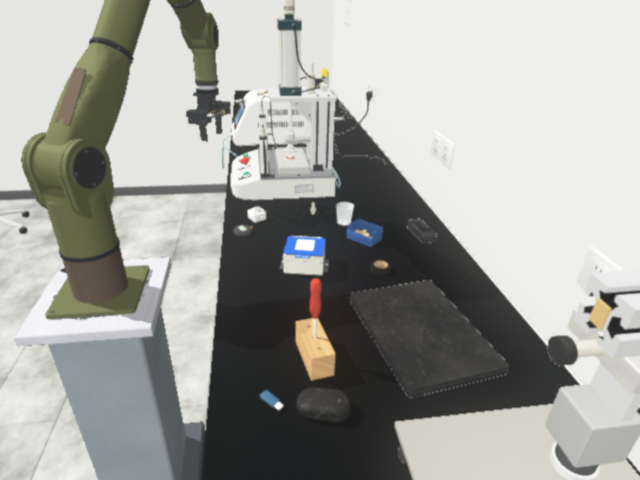

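View pics/top0.png

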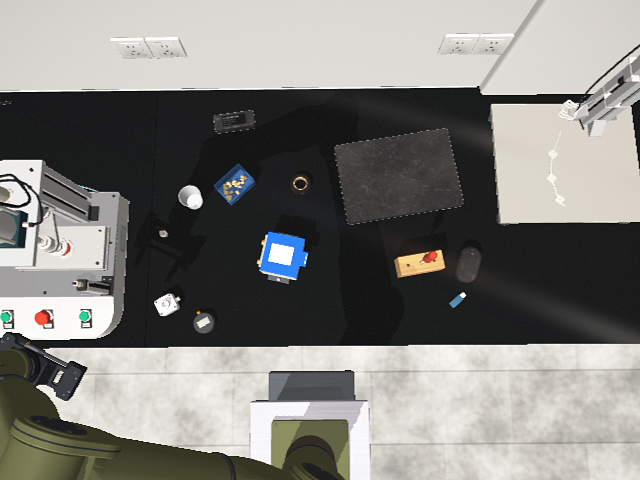

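The side view shows the stand with the red screwdriver at about (315,285–340) and the transmitter at (305,255). In the top view the transmitter is at (282,255) with its tab to the right at (305,257), and the stand is at (420,262). I'll make enlarged crops to mark points.

Run:
```python
import cv2,numpy as np
t=cv2.imread("pics/top0.png");s=cv2.imread("pics/side0.png")
def up(i,x,y,w,h,k): return cv2.resize(i[y:y+h,x:x+w],None,fx=k,fy=k,interpolation=cv2.INTER_CUBIC)
a=np.hstack([up(t,245,220,80,60,5),up(t,385,230,80,60,5)])   # 800x300
b=np.hstack([up(s,265,220,80,60,5),up(s,275,270,80,120,5)[:300*2:1][0:600:2, ::2].repeat(1,0) if 0 else up(s,280,325,80,60,5)])
cv2.imwrite("pics/crop0.png",np.vstack([a,b]))
```

```text
(no output)
```

View pics/crop0.png

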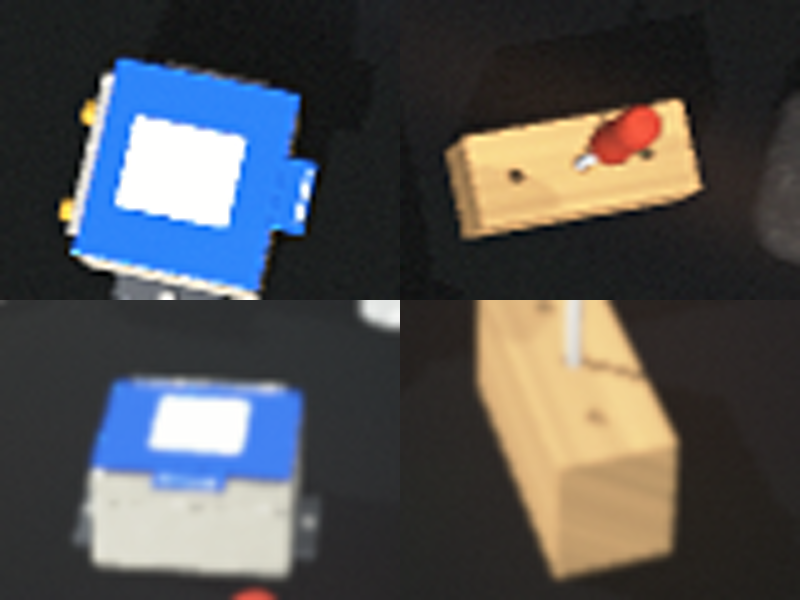

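```bash
cat > h.py <<'E'
import numpy as np
from rig import bot
from scipy.spatial.transform import Rotation as R
def ray(cal,p):
    f=240/np.tan(np.radians(cal["vfov"]/2)); T=np.array(cal["world_from_camera"])
    d=T[:3,:3]@np.array([(p[0]-cal["cx"])/f,-(p[1]-cal["cy"])/f,-1]); return T[:3,3],d/np.linalg.norm(d)
def tri(*obs):
    A=np.zeros((3,3));b=np.zeros(3);L=[ray(*o) for o in obs]
    for o,d in L: P=np.eye(3)-np.outer(d,d);A+=P;b+=P@o
    x=np.linalg.solve(A,b); return x,[float(np.linalg.norm((np.eye(3)-np.outer(d,d))@(x-o))*1e3) for o,d in L]
def atz(cal,p,z):
    o,d=ray(cal,p);return o+d*(z-o[2])/d[2]
def proj(cal,X):
    f=240/np.tan(np.radians(cal["vfov"]/2)); c=np.linalg.inv(np.array(cal["world_from_camera"]))@np.append(X,1)
    return cal["cx"]-f*c[0]/c[2], cal["cy"]+f*c[1]/c[2]
E
python3 - <<'E'
from h import *
np.set_printoptions(precision=4,suppress=True)
T=bot.calibration("top");S=bot.calibration("side")
for n,a,b in [("cov fr+x",(304.6,239),(324.6,254.4)),("cov fr-x",(296.6,278.4),(283,253.4)),("cov bk+x",(269,232),(325,238)),("cov bk-x",(259.6,270.4),(288.6,236.4)),
 ("tab+x",(308,252.4),(309.8,256.6)),("tab-x",(305.6,267),(295.4,256.4)),("hole+y",(408.2,265.2),(309,326.2)),("hole-y",(434.6,261),(319.4,348.2)),("shank",(421.6,263),(314.6,337.4)),("handletop",(435.4,254),(316,281))]:
    x,e=tri((T,a),(S,b)); print(n,x,np.round(e,1), "top@z60", atz(T,a,.06)[:2])
E
```

```text
cov fr+x [0.5866 0.0098 0.0673] [3.3 3.3] top@z60 [0.5846 0.0101]
cov fr-x [0.4769 0.0322 0.0646] [0.6 0.6] top@z60 [0.4767 0.0324]
cov bk+x [0.6055 0.1073 0.0642] [1.2 1.2] top@z60 [0.6051 0.1077]
cov bk-x [0.5005 0.1323 0.0617] [1.3 1.3] top@z60 [0.4994 0.1325]
tab+x [0.5469 0.001  0.0687] [0.9 0.9] top@z60 [0.5474 0.0011]
tab-x [0.5079 0.0077 0.0677] [1.4 1.4] top@z60 [0.5074 0.0079]
hole+y [ 0.5105 -0.2704  0.0577] [0.5 0.5] top@z60 [ 0.5097 -0.2699]
hole-y [ 0.522  -0.3423  0.0587] [1.3 1.3] top@z60 [ 0.5205 -0.3419]
shank [ 0.517  -0.3071  0.0572] [1.3 1.3] top@z60 [ 0.5153 -0.3065]
handletop [ 0.5178 -0.31    0.2042] [0.2 0.2] top@z60 [ 0.5396 -0.3451]
```

The measurements hold up: hole tops z≈0.058 (should be 0.060), handle end z 0.204 (0.205), cover top ≈0.065 (0.0645). Next I work out the box frame and the first moves.

```bash
cat >> h.py <<'E'
np.set_printoptions(precision=4,suppress=True)
yaw=np.arctan2(.979,.205); u=np.array([np.cos(yaw),np.sin(yaw),0]); v=np.array([-u[1],u[0],0]); Z=np.array([0,0,1.])
C=np.array([.542,.0694,0]); HINGE=C+.052*u+.0625*Z
SD=np.array([.5163,-.3064,0])
def Rt(t):  # tool: y = u tilted, z = shaft direction handle->tip; t = lean of handle toward -u
    z=np.sin(t)*u-np.cos(t)*Z; x=-v; return R.from_matrix(np.c_[x,np.cross(z,x),z])
def go(p,rot,p0=None,r0=None):
    s=bot.state(); p0=np.array(s["tool_pos"]) if p0 is None else p0; r0=R.from_rotvec(s["tool_rot"]) if r0 is None else r0
    print("d",r0.inv().apply(np.array(p)-p0),"r",(r0.inv()*rot).as_rotvec())
E
python3 - <<'E'
from h import *
print(Rt(0).as_matrix())
s=bot.state(); r=R.from_rotvec(s["tool_rot"]);print(r.as_matrix())
a=[.31,.36,.31];b=[.45,.1,.32];c=SD+[0,0,.27]
go(a,r);go(b,Rt(0),a,r);go(c,Rt(0),b,Rt(0)); print(HINGE,C)
E
```

```text
[[ 0.9788 -0.205   0.    ]
 [-0.205  -0.9788  0.    ]
 [ 0.     -0.     -1.    ]]
[[-0.9023  0.4311 -0.0005]
 [ 0.4311  0.9023 -0.0016]
 [-0.0002 -0.0016 -1.    ]]
d [-0.1244 -0.1661 -0.0607] r [0. 0. 0.]
d [-0.2384 -0.1743 -0.0097] r [-0.      0.0024  2.9023]
d [0.1482 0.3842 0.05  ] r [0. 0. 0.]
[0.5527 0.1203 0.0625] [0.542  0.0694 0.    ]
```

The manual's scale: shifts go in shares of 0.3 m and turns go in shares of pi rad. Converting my numbers, -0.166 m / 0.3 = -0.5533, -0.125 m / 0.3 = -0.4167.

```bash
sed -i 's/x=-v; return/x=v; return/' h.py
python3 inch.py '[{"dx": -0.1, "dy": -0.1333, "dz": -0.05}, {"dx": -0.2, "dy": -0.2667, "dz": -0.1}, {"dx": -0.3167, "dy": -0.4167, "dz": -0.15}, {"dx": -0.4167, "dy": -0.5533, "dz": -0.2}, {"dx": -0.4167, "dy": -0.5533, "dz": -0.2}]' 0.088 30
python3 inch.py '[{"dx": -0.1333, "dy": -0.1, "az": -0.0318}, {"dx": -0.2667, "dy": -0.2, "az": -0.0637}, {"dx": -0.4, "dy": -0.3, "dz": -0.0333, "az": -0.0764}, {"dx": -0.5333, "dy": -0.4, "dz": -0.0333, "az": -0.0764}, {"dx": -0.6667, "dy": -0.4833, "dz": -0.0333, "az": -0.0764}]'
python3 - <<'E'
from h import *
go(SD+[0,0,.27],Rt(0)); print(bot.state()["joint_positions"])
E
```

```text
time: 0.6
tool_pos: [0.3121, 0.355, 0.3104]
tool_rot: [0.703, 3.06, -0.005]
contact_force: [0.3, 1.0, -0.5]
finger_gap: 0.0879
grasp_force: 0.0
time: 1.1
tool_pos: [0.4292, 0.1417, 0.3198]
tool_rot: [0.322, 3.125, 0.001]
contact_force: [1.2, 0.9, 0.3]
finger_gap: 0.088
grasp_force: 0.0
d [-0.1765 -0.421   0.0496] r [0.0006 0.0001 0.0013]
[-0.2222  0.373  -0.2811  1.9615  0.1376  0.8247  0.7871]
```

In the tool's units: -0.22 m / 0.3 = -0.7333, -0.18 m / 0.3 = -0.6.

```bash
python3 inch.py '[{"dx": -0.06, "dy": -0.15}, {"dx": -0.12, "dy": -0.3, "dz": 0.0333}, {"dx": -0.1833, "dy": -0.45, "dz": 0.0667}, {"dx": -0.25, "dy": -0.6, "dz": 0.1}, {"dx": -0.31, "dy": -0.7333, "dz": 0.1333}]'
python3 inch.py '[{"dx": -0.06, "dy": -0.15}, {"dx": -0.12, "dy": -0.3, "dz": 0.0167}, {"dx": -0.1833, "dy": -0.45, "dz": 0.0333}, {"dx": -0.25, "dy": -0.5833, "dz": 0.0333}, {"dx": -0.26, "dy": -0.6333, "dz": 0.0333}]'
python3 inch.py '[{}, {}]'
python3 - <<'E'
from h import *
import cv2
go(SD+[0,0,.27],Rt(0)); print(bot.state()["joint_positions"])
cal=bot.calibration("wrist");im=bot.get_image("wrist");print(cal)
for z in(.06,.205):print(proj(cal,SD+[0,0,z]))
cv2.imwrite("pics/w1.png",im[:,:,::-1])
E
```

```text
time: 1.6
tool_pos: [0.4752, -0.0931, 0.2791]
tool_rot: [0.323, 3.125, 0.0]
contact_force: [1.1, 0.3, 1.1]
finger_gap: 0.0876
grasp_force: 0.0
time: 2.1
tool_pos: [0.5127, -0.2984, 0.2687]
tool_rot: [0.331, 3.123, -0.003]
contact_force: [-0.6, 0.6, 0.1]
finger_gap: 0.0877
grasp_force: 0.0
time: 2.3
tool_pos: [0.5124, -0.2909, 0.2693]
tool_rot: [-0.32, -3.125, -0.003]
contact_force: [-0.2, 1.6, -0.5]
finger_gap: 0.088
grasp_force: 0.0
d [-0.0069 -0.0144 -0.0007] r [ 0.0021 -0.0009  0.0024]
[ 0.5759  0.621  -0.2346  1.6515  0.1724  0.8908  1.6415]
{'vfov': 70.46482517190614, 'cx': 323.7754657468249, 'cy': 241.70155577374152, 'world_from_camera': array([[ 0.2024, -0.9286, -0.311 ,  0.4314],
       [ 0.9793,  0.1925,  0.0625, -0.2738],
       [ 0.0019, -0.3172,  0.9484,  0.4046],
       [ 0.    ,  0.    ,  0.    ,  1.    ]])}
(np.float64(309.02828190329785), np.float64(218.56940338058266))
(np.float64(300.13499657215107), np.float64(275.7585195576732))
```

View pics/w1.png

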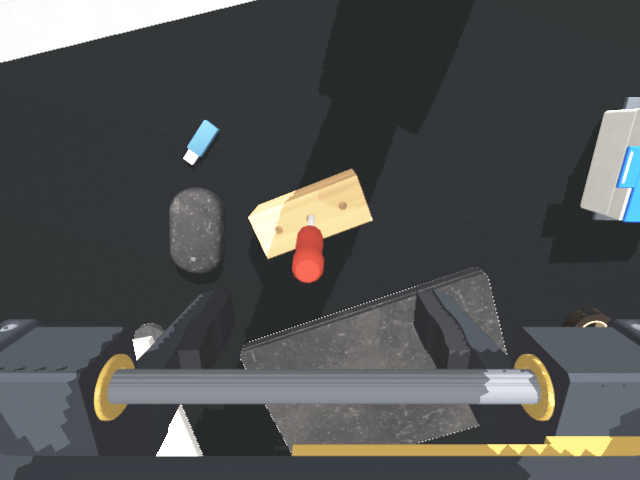

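The wrist view shows the handle end at about (308,268) and the shank entry at (310,219). The entry fits, but the handle end is off by a few mm, so the screwdriver may lean slightly in its hole.

Run:
```python
from h import *
cal=bot.calibration("wrist");T=bot.calibration("top");S=bot.calibration("side")
print(atz(cal,(308,267.5),.204),atz(cal,(310,219),.06))
print(tri((cal,(308,267.5)),(T,(435.4,254)),(S,(316,281))))
print(tri((cal,(310,219)),(T,(421.6,263)),(S,(314.6,337.4))))
go([.5195,-.3055,.27],Rt(0)); print(bot.state()["tool_pos"])
```

```text
[ 0.5125 -0.2997  0.204 ] [ 0.5173 -0.3048  0.06  ]
(array([ 0.517 , -0.3055,  0.2007]), [5.952594228374358, 5.429335075688298, 1.3283745157387064])
(array([ 0.5174, -0.3062,  0.0567]), [1.2925621432136287, 1.8672159653268408, 0.9831447252150554])
d [-0.0098 -0.0135 -0.0005] r [ 0.0021 -0.0007  0.0038]
[ 0.5126 -0.2903  0.2696]
```

In the tool's units: 0.111 m / 0.3 = 0.37, -0.013 m / 0.3 = -0.0433.

```bash
python3 inch.py '[{"dx": -0.02, "dy": -0.0433}, {"dx": -0.02, "dy": -0.0433, "dz": 0.1}, {"dx": -0.02, "dy": -0.0433, "dz": 0.2}, {"dx": -0.02, "dy": -0.0433, "dz": 0.3}, {"dx": -0.02, "dy": -0.0433, "dz": 0.37}]'
python3 inch.py '[{}, {}]'
python3 - <<'E'
from h import *
import cv2
go(SD+[0,0,.158],Rt(0))
cal=bot.calibration("wrist");im=bot.get_image("wrist")
for z in(.06,.205):print(proj(cal,SD+[0,0,z]))
cv2.imwrite("pics/w2.png",im[:,:,::-1])
E
```

```text
time: 2.85
tool_pos: [0.5154, -0.3036, 0.1573]
tool_rot: [-0.316, -3.124, -0.004]
contact_force: [-0.2, 0.4, 0.7]
finger_gap: 0.0882
grasp_force: 0.0
time: 3.05
tool_pos: [0.5162, -0.3052, 0.1594]
tool_rot: [0.319, 3.125, 0.001]
contact_force: [-0.9, 0.2, 0.1]
finger_gap: 0.0883
grasp_force: 0.0
d [-0.0004 -0.0011  0.0014] r [0.0009 0.0002 0.0032]
(np.float64(321.29718032348535), np.float64(247.6327969296381))
(np.float64(318.5552947738641), np.float64(395.7972049223032))
```

View pics/w2.png

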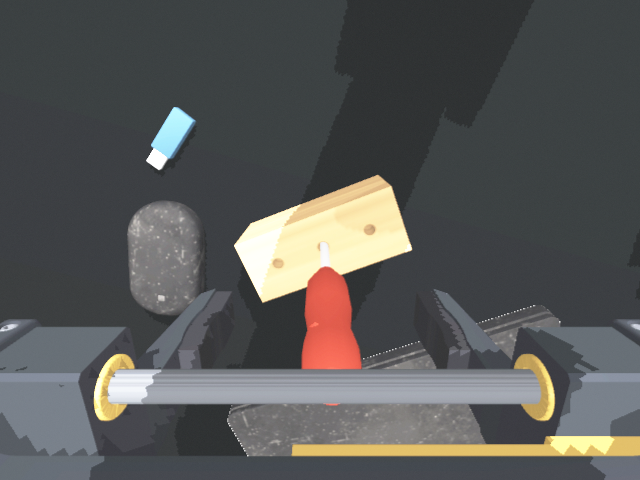

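The handle (column ~331) lies midway between the fingers (mid ~327), so I close and lift.

In the tool's units: -0.12 m / 0.3 = -0.4, -0.11 m / 0.3 = -0.3667.

```bash
python3 inch.py '[{}, {}, {}, {}, {}]' 0.0 45
python3 inch.py '[{}, {}, {}]'
python3 inch.py '[{"dz": -0.1}, {"dz": -0.2}, {"dz": -0.3}, {"dz": -0.3667}, {"dz": -0.4}]'
python3 inch.py '[{}, {}]'
```

```text
time: 3.6
tool_pos: [0.5155, -0.3071, 0.1589]
tool_rot: [0.323, 3.125, 0.0]
contact_force: [-0.3, -0.2, -0.2]
finger_gap: 0.0503
grasp_force: 0.0
time: 3.9
tool_pos: [0.5154, -0.307, 0.1586]
tool_rot: [-0.323, -3.125, -0.0]
contact_force: [-0.9, 0.5, 0.2]
finger_gap: 0.0259
grasp_force: 0.0
time: 4.4
tool_pos: [0.5162, -0.3073, 0.2806]
tool_rot: [0.323, 3.122, -0.001]
contact_force: [0.1, 0.2, -0.8]
finger_gap: 0.0205
grasp_force: 45.0
time: 4.6
tool_pos: [0.5148, -0.3068, 0.2776]
tool_rot: [-0.322, -3.123, -0.001]
contact_force: [0.3, -0.1, -1.2]
finger_gap: 0.02
grasp_force: 45.0
```

The fingers were still closing as the lift began, so the grip may sit higher on the handle. I'll measure where the tip is now.

Run:
```python
from h import *
import cv2
s=bot.state();r=R.from_rotvec(s["tool_rot"]);p=np.array(s["tool_pos"])
L=[]
for n in("side","top"):
    cal=bot.calibration(n);im=bot.get_image(n)[:,:,::-1]
    tip=p+r.apply([0,0,.1525]);q=proj(cal,tip);print(n,q,proj(cal,p))
    x,y=int(q[0])-40,int(q[1])-45
    L.append(cv2.resize(im[y:y+75,x:x+80],None,fx=5,fy=5,interpolation=cv2.INTER_CUBIC));print(x,y)
cv2.imwrite("pics/t3.png",np.hstack(L)); print(p,r.as_matrix())
```

```text
side (np.float64(313.46431423261754), np.float64(312.1023492155345)) (np.float64(315.1539259106896), np.float64(247.75457535901742))
273 267
top (np.float64(426.96612851633523), np.float64(259.93221469852847)) (np.float64(441.62607657871155), np.float64(250.53625235361747))
386 214
[ 0.5148 -0.3068  0.2776] [[-0.9789  0.2043 -0.0017]
 [ 0.2043  0.9789  0.0008]
 [ 0.0018  0.0004 -1.    ]]
```

View pics/t3.png

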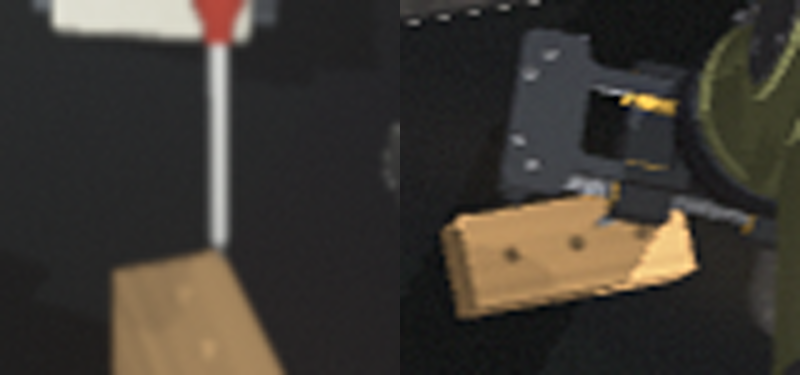

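Tip at side pixel (317,317), i.e. ~12 mm further from the TCP than planned and leaning slightly. I'll solve the tip in the tool frame and plan the tilted approach.

Run:
```python
from h import *
s=bot.state();r=R.from_rotvec(s["tool_rot"]);p=np.array(s["tool_pos"])
cal=bot.calibration("side")
for n,q in(("tip",(317,317.2)),("collar",(316.2,275.2))):
    o,d=ray(cal,q); yv=r.apply([0,1,0]); t=((p-o)@yv)/(d@yv); print(n,o+d*t,r.inv().apply(o+d*t-p))
TT=np.array([-.006,0,.165])
def tool(tipu,tipz,a,vv=0): R_=Rt(a); return C+u*tipu+v*vv+Z*tipz-R_.apply(TT),R_
a,b=tool(-.105,.14,.785),tool(-.105,.045,.785)
print(a[0],b[0]); go(*a); go(b[0],b[1],*a)
```

```text
tip [ 0.522  -0.3081  0.1123] [-0.0079  0.      0.1649]
collar [ 0.5181 -0.3074  0.216 ] [-0.0037 -0.      0.0612]
[ 0.4907 -0.1463  0.2567] [ 0.4907 -0.1463  0.1617]
d [0.0562 0.1521 0.0207] r [-0.7842 -0.0029 -0.0003]
d [ 0.     -0.0671  0.0672] r [0. 0. 0.]
```

In the tool's units: 0.152 m / 0.3 = 0.5067, 0.12 m / 0.3 = 0.4, -0.7 rad / 3.1416 = -0.2228.

```bash
python3 inch.py '[{"dx": 0.0367, "dy": 0.1, "ax": -0.0446}, {"dx": 0.0733, "dy": 0.2, "ax": -0.0891}, {"dx": 0.1133, "dy": 0.3, "dz": 0.0167, "ax": -0.1337}, {"dx": 0.15, "dy": 0.4, "dz": 0.05, "ax": -0.1783}, {"dx": 0.1867, "dy": 0.5067, "dz": 0.0667, "ax": -0.2228}]'
python3 inch.py '[{"ax": -0.0271}, {"ax": -0.0271}, {"ax": -0.0271}]'
cat >> h.py <<'E'
TT=np.array([-.008,0,.165])
def tool(tipu,tipz,a,vv=0): R_=Rt(a); return C+u*tipu+v*vv+Z*tipz-R_.apply(TT),R_
def tip():
    s=bot.state();q=np.array(s["tool_pos"])+R.from_rotvec(s["tool_rot"]).apply(TT)-C; return np.array([q@u,q@v,q[2]])
E
python3 - <<'E'
from h import *
print(tip(),bot.state()["joint_positions"])
go(*tool(-.105,.045,.785))
E
```

```text
time: 5.2
tool_pos: [0.4912, -0.1467, 0.2579]
tool_rot: [0.299, 2.868, 1.054]
contact_force: [-0.5, 0.4, -1.6]
finger_gap: 0.0204
grasp_force: 45.0
time: 5.5
tool_pos: [0.4918, -0.1474, 0.258]
tool_rot: [0.293, 2.818, 1.165]
contact_force: [0.3, 0.3, -0.4]
finger_gap: 0.0206
grasp_force: 45.0
[-0.106  -0.0032  0.1411] [ 0.9881  0.815  -0.6779  1.7773 -0.3642  0.9095  2.0561]
d [ 0.0032 -0.0673  0.0688] r [-0.001  -0.0001 -0.0011]
```

In the tool's units: 0.068 m / 0.3 = 0.2267, -0.067 m / 0.3 = -0.2233.

```bash
python3 inch.py '[{"dy": -0.0667, "dz": 0.0667}, {"dx": 0.0067, "dy": -0.1333, "dz": 0.1333}, {"dx": 0.01, "dy": -0.1833, "dz": 0.1833}, {"dx": 0.01, "dy": -0.2233, "dz": 0.2267}, {"dx": 0.01, "dy": -0.2233, "dz": 0.2267}]'
python3 inch.py '[{}, {}]'
python3 - <<'E'
from h import *
import cv2
print(tip())
L=[]
for n in("side","top","wrist"):
    cal=bot.calibration(n);im=bot.get_image(n)[:,:,::-1]
    P=lambda a,b,c:np.round(proj(cal,C+u*a+v*b+Z*c),1)
    q=tip();q1=P(*q);print(n,"tip",q1,"tab",P(-.069,.02,.0605),P(-.069,-.02,.0605),P(-.069,0,.0605))
    if n!="wrist":
        x,y=int(q1[0])-40,int(q1[1])-37;print(x,y)
        L.append(cv2.resize(im[y:y+75,x:x+80],None,fx=5,fy=5,interpolation=cv2.INTER_CUBIC))
    else: W=cv2.resize(im,(300,225)); cv2.imwrite("pics/w4.png",im)
W=np.hstack([W,np.zeros((225,500,3),np.uint8)])
cv2.imwrite("pics/t4.png",np.vstack([np.hstack(L),W]))
E
```

```text
time: 6.0
tool_pos: [0.4887, -0.145, 0.162]
tool_rot: [0.291, 2.82, 1.167]
contact_force: [-0.3, 1.2, 0.4]
finger_gap: 0.0203
grasp_force: 45.0
time: 6.2
tool_pos: [0.4898, -0.1455, 0.1644]
tool_rot: [0.289, 2.816, 1.164]
contact_force: [0.2, 0.1, -0.5]
finger_gap: 0.0203
grasp_force: 45.0
[-0.1045 -0.001   0.0476]
side tip [301.5 270.6] tab [295.1 259.1] [309.8 259.8] [302.4 259.4]
261 233
top tip [320.7 262.4] tab [306.3 266.7] [309.2 252.3] [307.8 259.5]
280 225
wrist tip [323.  231.7] tab [359.7 205.9] [358.3 245.8] [359.  226.3]
```

View pics/t4.png

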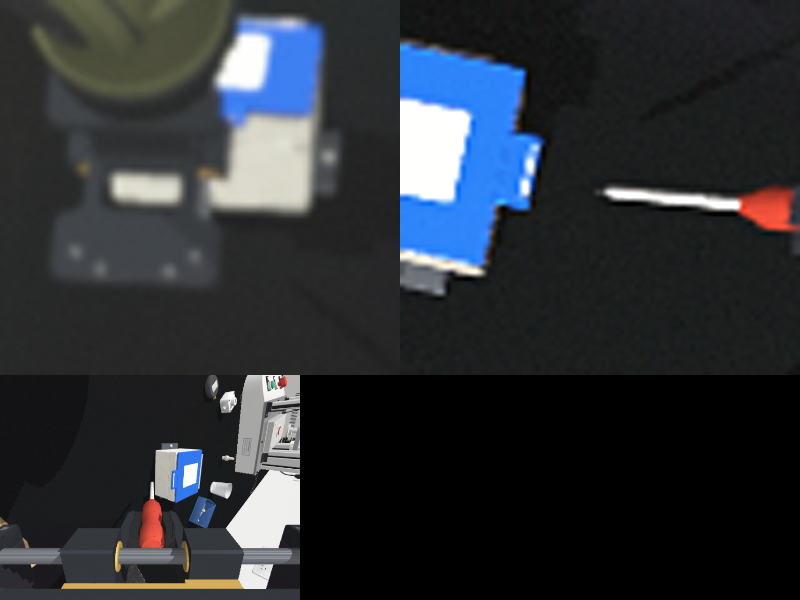

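The prediction fits: tip at top pixel (320.6,263.4) against (320.7,262.4) predicted. The tab's front edge is at (308.2,253)–(305.4,266.8), ~2 mm nearer the hinge than assumed, and the tip is laterally central. Next comes the lever path.

```bash
cat > path.py <<'E'
from h import *
a=.785; s=bot.state(); r0=R.from_rotvec(s["tool_rot"]); t0=tip()
def tp(f,rho=.109,ed=.119):
    g=a-f; n=.002+(.003+ (ed-rho)*np.tan(g) if g>0 else .003)
    return np.array([.052-rho*np.cos(f)-n*np.sin(f), .0625+rho*np.sin(f)-n*np.cos(f)])
def d(U,Zz): return r0.inv().apply(u*(U-t0[0])+Z*(Zz-t0[2])+v*(0-t0[1]))
E
python3 - <<'E'
from path import *
print("ins",d(-.08,.040),d(-.058,.040))
for f in np.arange(0,1.91,.1): print(round(f,2),tp(f),d(*tp(f)))
E
```

```text
ins [0.0007 0.0124 0.0227] [0.0006 0.028  0.0382]
0.0 [-0.057   0.0475] [0.0006 0.034  0.0336]
0.1 [-0.0578  0.0603] [0.0006 0.0425 0.024 ]
0.2 [-0.0571  0.0728] [0.0006 0.0517 0.0156]
0.3 [-0.0552  0.0849] [0.0006 0.0617 0.0084]
0.4 [-0.0519  0.0966] [0.0006 0.0723 0.0024]
0.5 [-0.0475  0.1078] [ 0.0005  0.0833 -0.0024]
0.6 [-0.0418  0.1184] [ 0.0005  0.0948 -0.0059]
0.7 [-0.0351  0.1282] [ 0.0005  0.1065 -0.0081]
0.8 [-0.0275  0.1372] [ 0.0005  0.1182 -0.0091]
0.9 [-0.0197  0.1448] [ 0.0005  0.1291 -0.0089]
1.0 [-0.0111  0.1515] [ 0.0004  0.1399 -0.0076]
1.1 [-0.0019  0.1574] [ 0.0004  0.1506 -0.0053]
1.2 [0.0078 0.1623] [ 0.0004  0.161  -0.0019]
1.3 [0.018  0.1662] [0.0004 0.1709 0.0026]
1.4 [0.0285 0.1691] [0.0004 0.1804 0.008 ]
1.5 [0.0393 0.1709] [0.0004 0.1893 0.0143]
1.6 [0.0502 0.1716] [0.0004 0.1975 0.0214]
1.7 [0.0611 0.1712] [0.0004 0.205  0.0294]
1.8 [0.0719 0.1698] [0.0004 0.2116 0.0381]
1.9 [0.0825 0.1673] [0.0004 0.2173 0.0473]
```

In the tool's units: 0.038 m / 0.3 = 0.1267, 0.03 m / 0.3 = 0.1.

```bash
python3 inch.py '[{"dy": 0.0067, "dz": 0.0367}, {"dy": 0.04, "dz": 0.0733}, {"dy": 0.0667, "dz": 0.1}, {"dy": 0.0933, "dz": 0.1267}, {"dy": 0.0933, "dz": 0.1267}]'
python3 -c "
from h import *
print(tip())"
python3 inch.py '[{"dy": 0.0267, "dz": -0.0267}, {"dy": 0.0483, "dz": -0.0467}, {"dy": 0.079, "dz": -0.075}, {"dy": 0.1123, "dz": -0.1}, {"dy": 0.1477, "dz": -0.1193}]'
python3 inch.py '[{"dy": 0.02, "dz": -0.01}, {"dy": 0.0367, "dz": -0.0167}, {"dy": 0.0367, "dz": -0.0167}]'
python3 - <<'E'
from path import *
import cv2
print(t0); L=[]
for n in("side","top"):
    cal=bot.calibration(n);im=bot.get_image(n)[:,:,::-1]
    x,y=(265,205) if n=="side" else (250,215)
    L.append(cv2.resize(im[y:y+75,x:x+80],None,fx=5,fy=5,interpolation=cv2.INTER_CUBIC))
cv2.imwrite("pics/t5.png",np.hstack(L))
for f in np.arange(.5,1.91,.1): print(round(f,2),d(*tp(f)))
E
```

```text
time: 6.85
tool_pos: [0.4983, -0.0974, 0.1567]
tool_rot: [0.286, 2.818, 1.17]
contact_force: [0.2, 0.5, -0.5]
finger_gap: 0.0206
grasp_force: 45.0
[-0.0553  0.001   0.0402]
time: 7.35
tool_pos: [0.4999, -0.0944, 0.2141]
tool_rot: [0.292, 2.817, 1.165]
contact_force: [1.1, -0.2, -1.3]
finger_gap: 0.0205
grasp_force: 45.0
time: 7.65
tool_pos: [0.5008, -0.0894, 0.2248]
tool_rot: [0.289, 2.817, 1.166]
contact_force: [0.4, 0.1, -1.2]
finger_gap: 0.0203
grasp_force: 45.0
[-0.0472 -0.0002  0.1081]
0.5 [ 0.0002 -0.0004  0.    ]
0.6 [ 0.0001  0.0111 -0.0035]
0.7 [ 0.0001  0.0228 -0.0057]
0.8 [ 0.0001  0.0345 -0.0067]
0.9 [ 0.0001  0.0454 -0.0065]
1.0 [ 0.0001  0.0562 -0.0052]
1.1 [ 0.      0.0669 -0.0028]
1.2 [0.     0.0772 0.0006]
1.3 [0.     0.0872 0.005 ]
1.4 [-0.      0.0967  0.0104]
1.5 [-0.      0.1056  0.0168]
1.6 [-0.      0.1138  0.0239]
1.7 [-0.      0.1212  0.0319]
1.8 [-0.0001  0.1279  0.0406]
1.9 [-0.0001  0.1336  0.0498]
```

View pics/t5.png

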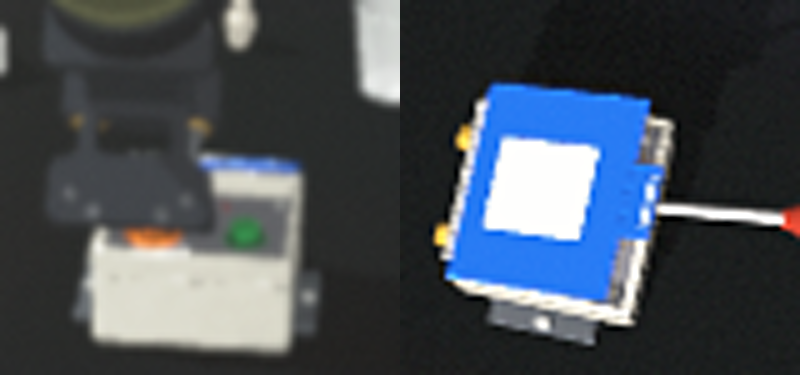

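The cover is lifted ~0.5 rad: in the top crop the shank is under the tab at (655,208), and in the side crop the panel and buttons show. I continue the arc.

The manual's scale: shifts go in shares of 0.3 m and turns go in shares of pi rad. Converting my numbers, 0.056 m / 0.3 = 0.1867, 0.0455 m / 0.3 = 0.1517.

```bash
python3 inch.py '[{"dy": 0.0367, "dz": -0.0117}, {"dy": 0.0767, "dz": -0.0183}, {"dy": 0.115, "dz": -0.0217}, {"dy": 0.1517, "dz": -0.0217}, {"dy": 0.1867, "dz": -0.0167}]'
python3 inch.py '[{"dy": 0.0367, "dz": 0.0083}, {"dy": 0.07, "dz": 0.02}, {"dy": 0.1033, "dz": 0.0333}, {"dy": 0.1367, "dz": 0.0517}, {"dy": 0.1667, "dz": 0.0733}]'
python3 inch.py '[{"dy": 0.0267, "dz": 0.0233}, {"dy": 0.0517, "dz": 0.05}, {"dy": 0.0733, "dz": 0.08}, {"dy": 0.0833, "dz": 0.095}, {"dy": 0.0833, "dz": 0.095}]'
python3 - <<'E'
from path import *
import cv2
print(t0,tp(1.85)); L=[]
for n in("side","top"):
    im=bot.get_image(n)[:,:,::-1]
    x,y=(265,185) if n=="side" else (230,215)
    L.append(cv2.resize(im[y:y+75,x:x+80],None,fx=5,fy=5,interpolation=cv2.INTER_CUBIC))
cv2.imwrite("pics/t6.png",np.hstack(L))
E
```

```text
time: 8.25
tool_pos: [0.5081, -0.0536, 0.2682]
tool_rot: [0.29, 2.817, 1.166]
contact_force: [-0.3, -1.0, -0.4]
finger_gap: 0.0205
grasp_force: 45.0
time: 8.75
tool_pos: [0.5185, -0.0036, 0.2873]
tool_rot: [0.291, 2.817, 1.167]
contact_force: [-0.3, -1.3, -0.9]
finger_gap: 0.0202
grasp_force: 45.0
time: 9.25
tool_pos: [0.5257, 0.0336, 0.2844]
tool_rot: [0.289, 2.818, 1.168]
contact_force: [-0.4, 0.4, -0.8]
finger_gap: 0.0207
grasp_force: 45.0
[0.0784 0.001  0.1678] [0.0772 0.1687]
```

View pics/t6.png

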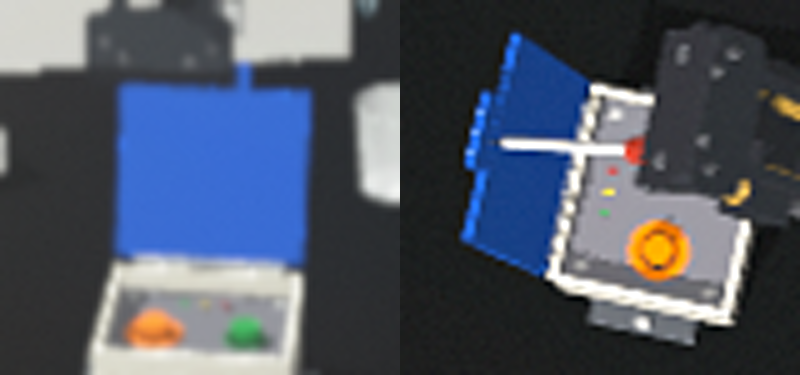

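The cover now stands about 1.85 rad open, and the orange button centre is at top pixel (281.6,264.8), side pixel about (295.6,249.5). I back off and turn upright.

In the tool's units: -0.05 m / 0.3 = -0.1667, -0.04 m / 0.3 = -0.1333, 0.52 rad / 3.1416 = 0.1655.

```bash
python3 inch.py '[{"dy": -0.0667, "dz": -0.0333}, {"dy": -0.1333, "dz": -0.0667, "ax": 0.0318}, {"dy": -0.1667, "dz": -0.1, "ax": 0.0764}, {"dy": -0.1667, "dz": -0.1, "ax": 0.121}, {"dy": -0.1667, "dz": -0.1, "ax": 0.1655}]'
python3 - <<'E'
from h import *
T=bot.calibration("top");S=bot.calibration("side")
a,e=tri((T,(281.6,264.8)),(S,(295.6,249.5)));print(a,e,"top@.055",atz(T,(281.6,264.8),.055),"model",C-.004*u+.026*v)
print(tip(),bot.state()["joint_positions"])
go(np.array([.5145,.0705,.10])-Rt(0).apply([-.008,0,.165]),Rt(0))
E
```

```text
time: 9.85
tool_pos: [0.5149, -0.0249, 0.2712]
tool_rot: [0.323, 3.07, 0.401]
contact_force: [-0.0, 0.7, -1.7]
finger_gap: 0.0205
grasp_force: 45.0
[0.5159 0.0736 0.0504] [0.6046973191777852, 0.6046973191779303] top@.055 [0.5147 0.0733 0.055 ] model [0.5157 0.0708 0.    ]
[-0.0555 -0.0013  0.1117] [ 0.325   0.5332 -0.3268  1.8951 -0.1438  0.6967  1.5142]
d [0.0283 0.0885 0.0299] r [ 0.2599  0.0023 -0.0034]
```

In the tool's units: 0.089 m / 0.3 = 0.2967, 0.04 m / 0.3 = 0.1333, 0.26 rad / 3.1416 = 0.0828.

```bash
python3 inch.py '[{"dx": 0.02, "dy": 0.0667, "dz": 0.0167, "ax": 0.0318}, {"dx": 0.04, "dy": 0.1333, "dz": 0.04, "ax": 0.0637}, {"dx": 0.0667, "dy": 0.2167, "dz": 0.0667, "ax": 0.0828}, {"dx": 0.0933, "dy": 0.2967, "dz": 0.0967, "ax": 0.0828}, {"dx": 0.0933, "dy": 0.2967, "dz": 0.0967, "ax": 0.0828}]'
python3 inch.py '[{}, {}, {}]'
python3 - <<'E'
from h import *
import cv2
s=bot.state();print(s["contact_force"])
B=np.array([.515,.072,0])
tw=np.array(s["tool_pos"])+R.from_rotvec(s["tool_rot"]).apply(TT);print("tip",tw)
go(B+[0,0,.065]-Rt(0).apply(TT),Rt(0))
L=[]
for n in("wrist","side"):
    cal=bot.calibration(n);im=bot.get_image(n)[:,:,::-1]
    q=proj(cal,tw);print(n,"tip",q,"button",proj(cal,B+[0,0,.055]))
    w,h,k=(160,150,2.5) if n=="wrist" else (80,75,5)
    x,y=int(q[0])-w//2,int(q[1])-h//2;print(x,y,k)
    L.append(cv2.resize(im[y:y+h,x:x+w],(400,375),interpolation=cv2.INTER_CUBIC))
cv2.imwrite("pics/t7.png",np.hstack(L))
E
```

```text
time: 10.35
tool_pos: [0.5054, 0.0798, 0.2656]
tool_rot: [-0.31, -3.126, -0.012]
contact_force: [-0.3, -0.5, -1.6]
finger_gap: 0.0205
grasp_force: 45.0
time: 10.65
tool_pos: [0.5063, 0.0724, 0.2657]
tool_rot: [0.328, 3.124, 0.007]
contact_force: [0.2, 0.0, -1.4]
finger_gap: 0.0206
grasp_force: 45.0
[ 0.1734  0.0258 -1.3838]
tip [0.5143 0.0715 0.1007]
d [-0.0006  0.0012  0.0357] r [ 0.0045 -0.     -0.0026]
wrist tip (np.float64(323.16721291503467), np.float64(231.5847415408546)) button (np.float64(323.6942970225949), np.float64(219.50974625711402))
243 156 2.5
side tip (np.float64(294.8589279663863), np.float64(234.46077979874408)) button (np.float64(295.12077461633027), np.float64(248.43638869638514))
254 197 5
```

View pics/t7.png

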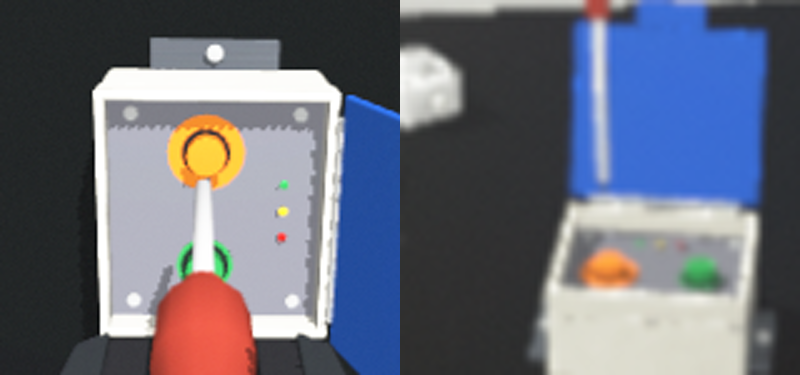

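In the wrist crop the tip is at (203,182) and the button centre at (206,154). The relative error against the prediction is ~1 mm, so I correct it, descend and press by force.

In the tool's units: 0.038 m / 0.3 = 0.1267, 0.002 m / 0.3 = 0.0067, 0.004 rad / 3.1416 = 0.0013.

```bash
python3 inch.py '[{"dx": -0.005, "dy": 0.0067, "dz": 0.0333, "ax": 0.0013}, {"dx": -0.005, "dy": 0.0067, "dz": 0.0667, "ax": 0.0013}, {"dx": -0.005, "dy": 0.0067, "dz": 0.1, "ax": 0.0013}, {"dx": -0.005, "dy": 0.0067, "dz": 0.1267, "ax": 0.0013}, {"dx": -0.005, "dy": 0.0067, "dz": 0.1267, "ax": 0.0013}]'
python3 inch.py '[{}, {}, {}]'
cat > f.py <<'E'
from h import *
L=[bot.state()]
for i in range(4): bot.get_image("top"); L.append(bot.state())
print("F",np.mean([l["contact_force"] for l in L],0),"tip",np.mean([np.array(s["tool_pos"])+R.from_rotvec(s["tool_rot"]).apply(TT) for s in L],0),R.from_rotvec(L[-1]["tool_rot"]).as_matrix()[:,2],L[-1]["time"])
E
python3 f.py
python3 inch.py '[{"dz": 0.0067}, {"dz": 0.0133}, {"dz": 0.0133}]'; python3 f.py
```

```text
time: 11.25
tool_pos: [0.5071, 0.0759, 0.2262]
tool_rot: [-0.322, -3.122, -0.0]
contact_force: [-0.5, 0.2, 0.3]
finger_gap: 0.0205
grasp_force: 45.0
time: 11.55
tool_pos: [0.5083, 0.0762, 0.2281]
tool_rot: [0.323, 3.124, 0.002]
contact_force: [-0.4, -0.5, -0.8]
finger_gap: 0.0201
grasp_force: 45.0
F [ 0.1446 -0.592  -0.8828] tip [0.5163 0.0747 0.0631] [ 0.0008  0.0012 -1.    ] 11.75
time: 12.05
tool_pos: [0.5079, 0.0761, 0.2234]
tool_rot: [-0.322, -3.124, -0.001]
contact_force: [0.1, -0.2, -0.9]
finger_gap: 0.0204
grasp_force: 45.0
F [ 0.0247 -0.1437 -0.7384] tip [0.5158 0.0746 0.0586] [ 0.0003  0.0011 -1.    ] 12.25
```

In the tool's units: 0.002 m / 0.3 = 0.0067, 0.001 m / 0.3 = 0.0033.

```bash
for i in 1 2; do python3 inch.py '[{"dy": -0.0017, "dz": 0.0033}, {"dy": -0.0017, "dz": 0.0067}, {"dy": -0.0017, "dz": 0.0067}]' >/dev/null; python3 f.py; done
python3 inch.py '[{"dz": 0.0033}, {"dz": 0.005}, {"dz": 0.005}]'>/dev/null; python3 f.py
```

```text
F [-0.261   0.4507  0.7736] tip [0.516  0.0742 0.0568] [ 0.0005  0.0011 -1.    ] 12.75
F [-0.2221  0.082   1.4155] tip [0.5159 0.0738 0.0548] [ 0.0005  0.0012 -1.    ] 13.25
F [-0.2471  0.274   2.4917] tip [0.5159 0.0738 0.0533] [ 0.0004  0.0012 -1.    ] 13.75
```

The force is about 3.3 N above the free-hanging baseline of −0.8 N, which puts the button near half travel (3.5 N). The tip is steady and the tool upright, so I hand in.

```bash
python3 -c "
from rig import bot
print(bot.finish_job())"
```

```text
the job is handed in; nothing more can be done
None
```

I handed the job in at about 14 s: the screwdriver has swung the cover to about 1.85 rad and is held upright on the orange button, pressing with roughly 3.3 N (about half travel, estimated from force); no verdict came back.

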